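# Move a logger cartridge between two push-push bays

## Robot

A 6-joint arm with a two-finger parallel gripper is mounted at the origin on a cart in front of the work surface, level with it; the furniture and walls round the work are solid. World frame = base frame: x ahead of the robot, y to its left, z up, the work surface at z = 0. Lengths are in mm, angles in degrees, forces in N, time in s.
With the tool pointing down it reaches from about 425 to 925 mm from the base axis. Payload 12.5 kg.
Tool frame: the origin (TCP) lies where the fingers leave the gripper's body, on its centre line; the fingertips stand 73 mm ahead of it and the grasp point (between the pads) lies 54 mm ahead of it (env.pinch_z is the distance from the TCP to the grasp point, in mm); z points along the fingers, y is the direction in which the jaws open and shut (so a half turn about z gives the same grasp; the last joint's range is limited). The gripper opens to 85 mm and grips with 20 to 120 N. Pads are 22 mm wide; open, the fingers measure 114 mm over their backs; the gripper's body (76 mm by 85 mm) begins 54 mm behind the grasp point. The pads swing forward as they close: fully open they stand 13 mm farther back than shut.
Start: joints at [-76.009, 28.126, 89.318, -0, 62.55, -6.05], TCP at [214.215, -587.153, 303.927] pointing down, gripper open.
Joint ranges: [-177.58, 177.58], [-47.91, 125.51], [2.72, 160], [-65.01, 245.01], [3.68, 167.84], [-153.87, 153.87]. Speed limits (degrees/s): [127.2, 127.2, 159.86, 180, 180, 180].

## Interface

Orientations are given as [roll, pitch, yaw] about the fixed x, y, z axes, in that order (R = Rz(yaw) Ry(pitch) Rx(roll)).
In Python, from workcell import telemetry, vision, workorder, env gives the robot as it stands. The module is installed in compiled form; this text tells all that it offers.
- The arm moves only by the tool move_arm, never from a script. Its argument "deltas" is a list of rows, each an object of numbers: "tx", "ty", "tz": the shift along the tool's x, y, z in mm; "ax", "ay", "az": the turn, a rotation vector about the tool's x, y, z in rad; "grip": the closure, from -1 (fully open) to 1 (shut). A call has 1 to 12 rows; each row shifts and turns the commanded pose from where the row before left it, along the tool's axes as they then stand; what a row does not reach is not made up. A row lasts 1/8 s, in which the tool goes at most 62.5 mm and 10.7 degrees, less where a joint would pass 70% of its speed; a pose out of reach is approached as far as the arm can. A call is refused whole if a number of a shift passes 62.5 or a number of a turn 0.188, either way. A call with a gripper value outside its range is refused whole. The fingers move at their own pace and stop on an object; the grip force is fixed at half the most. Time passes only in rows, so rows that do not move let the fingers close. It gives the time, the measured TCP pose, the force and the opening at its end, in the units of the state.
- telemetry.get_state(): the state, without advancing time (a new reading comes with each control period).
- vision.capture(name): name is "scene" or "top" or "wrist"; returns a dict with "pixels" (480x640x3 uint8, red, green, blue), "camera_matrix" (3x3 intrinsics, pixels), "position" and "attitude" of the camera in the world. Camera axes: x right, y up, looking along -z (the intrinsics and any distortion apply to the point x, -y, -z); pixel columns grow to the right and rows downward; lengths in mm; the calibration is good to about 2 mm. A picture is of the moment at which its call begins. There is no depth.
- workorder.sign_off(): hands the job in, once; it reports no verdict.
The state is a dict: "t": time; "joint_positions": joint angles; "qd": joint speeds; "joint_efforts": joint torques, N m; "position": TCP position; "tool_rot": TCP orientation; "ft_force": force on the tool from outside, world axes, zero at the start; "wrist_torque": the same for the moment, N m; "grip_width": finger opening in mm.
Only numpy, scipy, OpenCV 4.12 (cv2) and the standard library are available. Lean on these libraries where they do the work, as an engineer would, in place of code of your own. Each camera call takes 0.05 s, during which the arm holds its last target.

## Task

Move the logger cartridge from the slim charging stand into the broad reader: press it down so that the stand's push-push catch lets go and it pops up, draw it out, slide it into the reader's empty slot and press it down until the catch there holds it. The catches break easily, so never press harder than 20 N, and stop as soon as you feel the end stop. Leave the other things on the bench where they are, and let go of the cartridge at the end.

Things in the scene. Friction and masses are not known exactly. Their poses are not given: they have to be found in the camera images.
- cartridge: logger cartridge, loose grey upright block 34 mm (its x) by 20 mm (its y) by 80 mm high, about 70 g, alike after half a turn, flat top, nose narrowed by 4.5 mm all round over its lowest 6 mm. Origin: centre of its underside, z up. Starts held in the stand, 20 mm of it above the top face; popped up, 45 mm stand out, enough to pinch the two faces 20 mm apart from above
- cartridge_top (a point): centre of the cartridge's flat top, 80 mm above its origin
- stand: charging stand, fixed: slim grey tower (76 mm in its x, 54 mm in its y) on a metal foot plate 110 x 96 mm with four screw heads, 95 mm high. Origin: on the bench below its slot's centre, z up. Slot upright, 37 mm (x) by 23 mm (y), with a 6 mm wide 45 degree lead-in; the cartridge has 1.5 mm to spare on each side, its x along the slot's x
- stand_mouth (a point): centre of the stand's slot at its top face, 95 mm above the bench
- stand_plate (a joint): how far the sprung lift plate in the stand's slot is pressed down, m. 0: up, the cartridge's underside on it 60 mm above the bench. Starts held by the catch at 0.025; pressed 7 mm further and let go, it rises to 0 (spring 3 N up, 6 N when held, damped). A sprung end stop begins 7 mm below the held depth, about 8 N per mm: 10 N on the cartridge's top is always far enough
- reader: reader, fixed: broad white block (92 mm in its x, 92 mm in its y) with vent slots in its flanks and two round sockets in front, 95 mm high. Origin, axes and slot as in the stand (slot 37 by 23 mm, 6 mm lead-in); the slot is empty at the start
- reader_mouth (a point): centre of the reader's slot at its top face, 95 mm above the bench
- reader_plate (a joint): the same for the reader's lift plate: starts at 0 (a cartridge set on it stands 45 mm out of the top face). Same spring and end stop, but the depth at which its catch holds is unknown, 0.015 to 0.031. Press to the end stop, 7 mm beyond that depth, and let go: it rises some 8 mm and stays held. 10 N is always far enough; a second full push releases it again
- flask: loose conical glass flask with stopper, 83 mm wide, 163 mm high, standing; origin under its centre; a bystander
- beaker_100: loose empty glass beaker, 54 mm wide, 69 mm high, standing; origin under its centre; a bystander
- carton_top: loose plain white carton, 40 x 40 x 70 mm, standing; origin under its centre; a bystander
- wash_bottle: loose squeeze bottle with a bent spout, 63 x 93 x 194 mm, standing; origin under its centre; a bystander
- beaker_50: loose empty glass beaker, 46 mm wide, 57 mm high, standing; origin under its centre; a bystander
- white_box: loose white adapter, 38 x 118 x 22 mm, lying; origin under its centre; a bystander
- marker_black: loose marker pen, 135 mm long, 16 mm thick, lying along its y; origin under its centre; a bystander
- column_0: loose chromatography column, 178 mm long, 12 mm thick, lying along its y; origin under its centre; a bystander
Mind the look-alikes: they are no part of the job. Of the things like the cartridge, leave any that is blue or purple; of the rest the larger one is meant.

How it is judged (in metres and radians):
On the way:
1. the stand's catch is released: its plate is up and the cartridge stands popped up in the stand's slot (value of joint stand_plate below 0.004 m and x of cartridge in the frame of stand between -0.004 and 0.004 m and y of cartridge in the frame of stand between -0.004 and 0.004 m and z of cartridge in the frame of stand between 0.053 and 0.067 m), for 0.1 s.
At the end, for the whole second after the job is handed in: The cartridge rests upright (within 0.1 rad) in the reader's slot, within 4 mm of its axis, released and held down by the catch (reader plate 11 to 35 mm down, cartridge's underside 24 to 50 mm above the bench), and the stand's plate is up (within 4 mm) (value of joint stand_plate below 0.004 m and value of joint reader_plate between 0.011 and 0.035 m and x of cartridge in the frame of reader between -0.004 and 0.004 m and y of cartridge in the frame of reader between -0.004 and 0.004 m and z of cartridge in the frame of reader between 0.024 and 0.05 m and angle between cartridge's own z axis and vertical below 0.1 rad and linear speed of cartridge below 0.01 m/s); the robot touches nothing.
It fails at once if the cartridge or the fingers press on the stand with more than 20 N (contact force between any of cartridge, the fingers and stand above 20 N).
It fails at once if the cartridge or the fingers press on the reader with more than 20 N (contact force between any of cartridge, the fingers and reader above 20 N).
It fails at once if a bystander is moved by more than 3 cm (distance of any of flask, beaker_100, carton_top, wash_bottle, beaker_50, white_box, marker_black, column_0 from where it was at the start of the episode above 0.03 m).
It also fails if it takes over 61 s, if anything falls off the work surface, if the arm or the gripper's body presses on something with over 40 N, if the wrist force passes 120 N, or if a joint passes its speed limit or range.

## Working session

There is one attempt and no reset: what is moved stays moved. The work goes in short steps, Python scripts to look and compute and a tool call to move; the robot and the scene stay as the last step left them, time stands still between calls to the robot, and variables do not carry over. Pictures are saved under pics/ and viewed, and the job is handed in when it is done.

Besides the shell and the picture viewer there is one more tool, called after "Request:" as name(argument=value, ...) on one line, values as JSON. move_arm: Moves the arm, as the interface text tells. Its arguments: {"type":"object","properties":{"deltas":{"type":"array","items":{"type":"object","properties":{"tx":{"type":"number"},"ty":{"type":"number"},"tz":{"type":"number"},"ax":{"type":"number"},"ay":{"type":"number"},"az":{"type":"number"},"grip":{"type":"number"}}}}},"required":["deltas"]}

```bash
mkdir -p pics
cat > h.py <<'E'
from workcell import telemetry, vision, workorder, env
import numpy as np, cv2
def cap(n,f):
    c=vision.capture(n); cv2.imwrite('pics/'+f+'.png',c['pixels'][:,:,::-1]); np.savez('pics/'+f+'.npz',**{k:np.array(v) for k,v in c.items()}); return c
E
python3 - <<'E'
from h import *
for n in ['scene','top','wrist']:
    c=cap(n,n+'0'); print(n,{k:v for k,v in c.items() if k!='pixels'})
print(telemetry.get_state())
E
```

```text
scene {'camera_matrix': array([[448.07230466,   0.        , 320.44728818],
       [  0.        , 448.07230466, 237.98986515],
       [  0.        ,   0.        ,   1.        ]]), 'position': array([ -9.18879127, 485.71855214, 944.07549381]), 'attitude': array([  39.8916306 ,   -0.89707341, -130.47304658])}
top {'camera_matrix': array([[448.00701615,   0.        , 327.40780636],
       [  0.        , 448.00701615, 235.29128114],
       [  0.        ,   0.        ,   1.        ]]), 'position': array([ 442.56562017,   32.28381329, 1346.34320373]), 'attitude': array([  4.39516315,  -0.37656537, -88.63179737])}
wrist {'camera_matrix': array([[408.25887402,   0.        , 325.11876144],
       [  0.        , 408.25887402, 238.19754701],
       [  0.        ,   0.        ,   1.        ]]), 'position': array([ 287.98083304, -559.54162765,  373.25182079]), 'attitude': array([-1.79763413e+01,  7.84207595e-03, -6.99805334e+01])}
{'t': 0.15, 'joint_positions': array([-7.60096441e+01,  2.81565760e+01,  8.93421841e+01, -2.35292770e-04,
        6.25517979e+01, -6.05279432e+00]), 'qd': array([-0.00245246, -0.14912161, -0.11768053, -0.09670474,  0.04122698,
        0.04560029]), 'joint_efforts': array([ 1.01215301e-03, -6.18706584e+01, -2.61693192e+01, -1.10518054e-04,
        3.21592561e-03,  8.61278664e-06]), 'position': array([ 214.17442756, -587.03985348,  303.45755826]), 'tool_rot': array([-1.79949702e+02, -5.12352470e-03,  2.00432565e+01]), 'ft_force': array([-0.03419206,  0.82329287, -0.57562159]), 'wrist_torque': array([ 0.00164022,  0.00620437, -0.07226086]), 'grip_width': 85.26285517942256}
```

View pics/scene0.png

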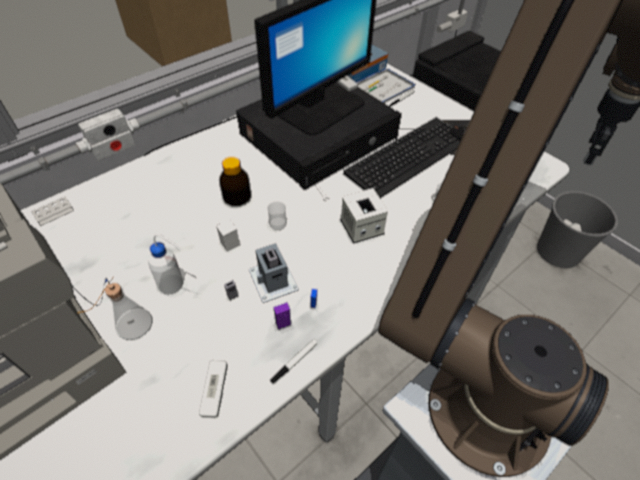

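View pics/top0.png

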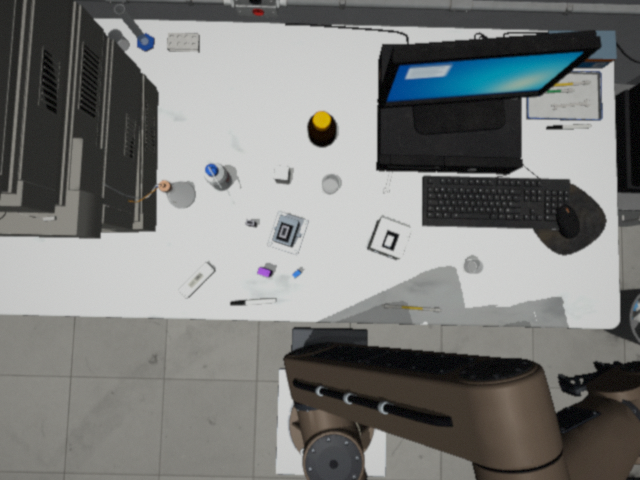

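```bash
cat >> h.py <<'E'
from scipy.spatial.transform import Rotation as Ro
def load(f): return dict(np.load('pics/'+f+'.npz'))
def ray(c,u,v):
    K=c['camera_matrix']; d=np.array([(u-K[0,2])/K[0,0],-(v-K[1,2])/K[1,1],-1.])
    return Ro.from_euler('xyz',c['attitude'],degrees=True).apply(d)
def onz(c,u,v,z):
    d=ray(c,u,v); p=c['position']; return p+d*(z-p[2])/d[2]
def proj(c,P):
    R=Ro.from_euler('xyz',c['attitude'],degrees=True).as_matrix()
    q=(np.atleast_2d(P)-c['position'])@R; K=c['camera_matrix']
    return np.c_[K[0,2]+K[0,0]*q[:,0]/-q[:,2],K[1,2]-K[1,1]*q[:,1]/-q[:,2]]
E
python3 - <<'E'
from h import *
a=cv2.imread('pics/top0.png');s=cv2.imread('pics/scene0.png')
f=lambda im,x,y,w,h,k:cv2.resize(im[y:y+h,x:x+w],None,fx=k,fy=k,interpolation=cv2.INTER_CUBIC)
cv2.imwrite('pics/ctop.png',f(a,235,200,190,90,4)); cv2.imwrite('pics/cscene.png',f(s,210,180,190,150,4))
c=load('top0')
print(onz(c,288,232,95),onz(c,390,238,95),onz(c,252,222,40))
E
```

```text
[545.46892892 136.94537466  95.        ] [ 535.5814648  -149.20286939   95.        ] [576.7876833  247.76240952  40.        ]
```

View pics/ctop.png

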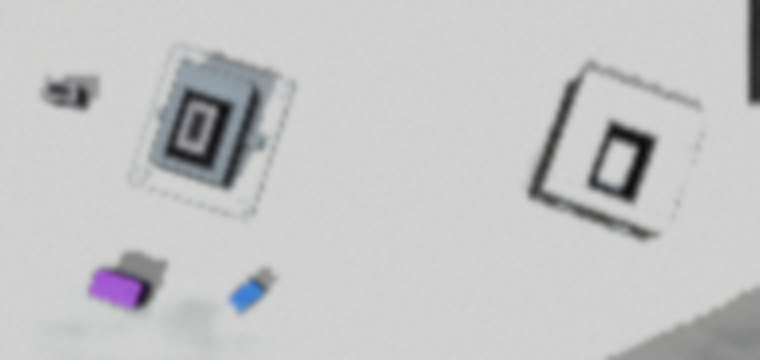

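View pics/cscene.png

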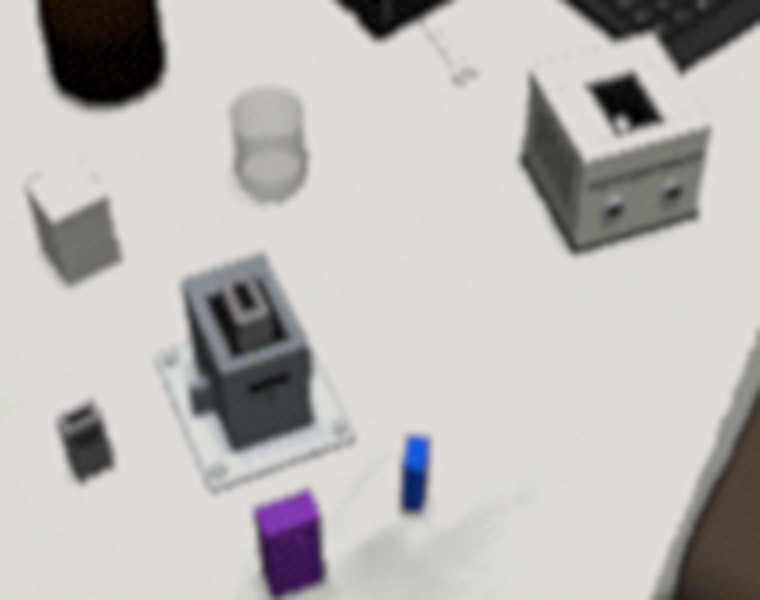

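The cartridge is the grey block in the stand, with its top at top-view px (284,232). The lookalikes are the small grey block at (252,222), the purple one at (265,271) and the blue one at (298,271). The enlarged crops show that the stand one is the larger of the two grey blocks. I'll move over the reader first and measure it.

Request:
move_arm(deltas=[{"tx": 45,"ty": -30,"grip": -1},{"tx": 45,"ty": -30,"grip": -1},{"tx": 45,"ty": -30,"grip": -1},{"tx": 45,"ty": -30,"grip": -1},{"tx": 45,"ty": -30,"grip": -1},{"tx": 45,"ty": -30,"grip": -1},{"tx": 45,"ty": -30,"grip": -1},{"tx": 45,"ty": -30,"grip": -1},{"tx": 45,"ty": -30,"grip": -1},{"tx": 45,"ty": -30,"grip": -1}])

```text
validation failed for argument at $.de...
```

Request:
move_arm(deltas=[{"az": 0.166,"grip": -1},{"az": 0.166,"grip": -1},{"az": 0.166,"grip": -1},{"az": 0.166,"grip": -1},{"grip": -1},{"grip": -1}])

```text
validation failed for argument at $.de...
```

Run:
```python
from h import *
c=cap('wrist','w1'); print(c['position'],c['attitude']); s=telemetry.get_state(); print(s['t'],s['position'],s['tool_rot'],s['ft_force'])
```

```text
[ 287.98440997 -559.55592703  373.33210161] [-1.79773624e+01 -1.85940975e-03 -6.99805161e+01]
0.2 [ 214.20590486 -587.0604352   303.57452144] [-1.79964781e+02 -3.02850550e-03  2.00439959e+01] [-0.00542205 -0.2592586  -0.17927112]
```

View pics/w1.png

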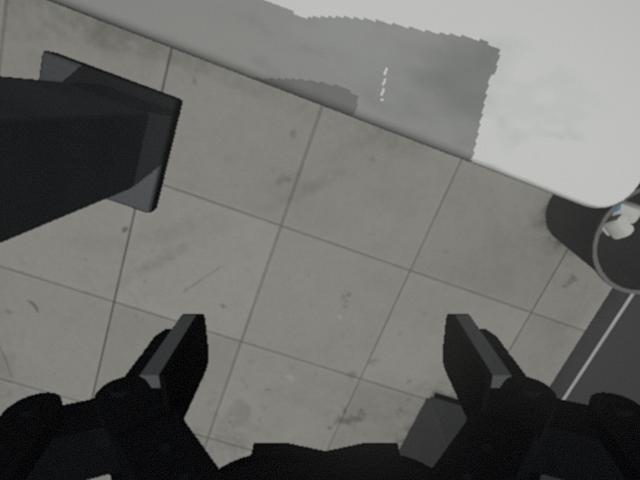

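Request:
move_arm(deltas=[{"tx": 45,"ty": -30,"tz": 0,"ax": 0,"ay": 0,"az": 0,"grip": -1}])

```text
t: 0.32
position: [245.2, -544.7, 303.2]
tool_rot: [180.0, 0.0, 19.9]
ft_force: [0.9, 0.4, 0.5]
grip_width: 85.4
```

Request:
move_arm(deltas=[{"tx": 45,"ty": -30,"tz": 0,"ax": 0,"ay": 0,"az": 0,"grip": -1},{"tx": 45,"ty": -30,"tz": 0,"ax": 0,"ay": 0,"az": 0,"grip": -1},{"tx": 45,"ty": -30,"tz": 0,"ax": 0,"ay": 0,"az": 0,"grip": -1},{"tx": 45,"ty": -30,"tz": 0,"ax": 0,"ay": 0,"az": 0,"grip": -1},{"tx": 45,"ty": -30,"tz": 0,"ax": 0,"ay": 0,"az": 0,"grip": -1},{"tx": 45,"ty": -30,"tz": 0,"ax": 0,"ay": 0,"az": 0,"grip": -1},{"tx": 45,"ty": -30,"tz": 0,"ax": 0,"ay": 0,"az": 0,"grip": -1},{"tx": 45,"ty": -30,"tz": 0,"ax": 0,"ay": 0,"az": 0,"grip": -1},{"tx": 45,"ty": -30,"tz": 0,"ax": 0,"ay": 0,"az": 0,"grip": -1}])

```text
t: 1.45
position: [535.0, -149.5, 303.9]
tool_rot: [180.0, -0.0, 20.0]
ft_force: [-0.5, -1.3, 0.3]
grip_width: 85.3
```

Request:
move_arm(deltas=[{"tx": 0,"ty": 0,"tz": 0,"ax": 0,"ay": 0,"az": 0.166,"grip": -1},{"tx": 0,"ty": 0,"tz": 0,"ax": 0,"ay": 0,"az": 0.166,"grip": -1},{"tx": 0,"ty": 0,"tz": 0,"ax": 0,"ay": 0,"az": 0.166,"grip": -1},{"tx": 0,"ty": 0,"tz": 0,"ax": 0,"ay": 0,"az": 0.166,"grip": -1},{"tx": 0,"ty": 0,"tz": 0,"ax": 0,"ay": 0,"az": 0,"grip": -1},{"tx": 0,"ty": 0,"tz": 0,"ax": 0,"ay": 0,"az": 0,"grip": -1}])

```text
t: 2.2
position: [534.1, -151.1, 303.9]
tool_rot: [180.0, 0.0, -17.8]
ft_force: [-0.9, -0.2, -0.4]
grip_width: 85.5
```

Run:
```python
from h import *
c=cap('wrist','w1'); print(c['position'],c['attitude']); s=telemetry.get_state(); print(s['t'],s['position'],s['tool_rot'],s['ft_force'])
```

```text
[ 608.91630623 -174.61031221  373.69776648] [-1.79372654e+01 -9.76643811e-02 -1.07818941e+02]
2.25 [ 534.12487572 -151.12189906  303.86308268] [ 1.79993841e+02  1.99317330e-03 -1.78344720e+01] [ 0.12952194 -0.28093393 -0.92303317]
```

View pics/w1.png

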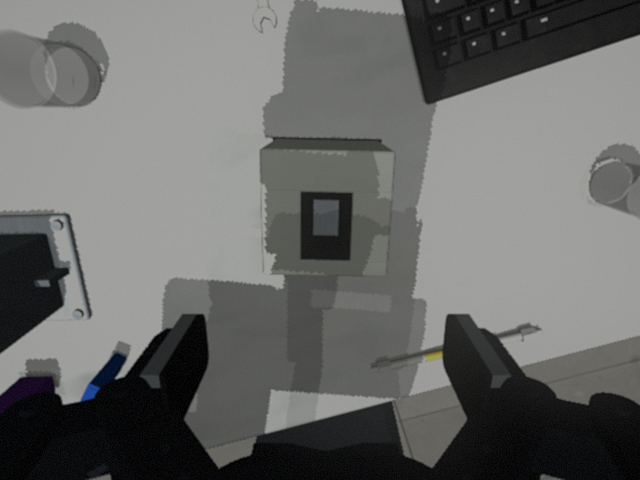

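Run:
```python
from h import *
a=cv2.imread('pics/w1.png')
cv2.imwrite('pics/cw1.png',cv2.resize(a[125:285,245:405],None,fx=4,fy=4,interpolation=cv2.INTER_CUBIC))
g=cv2.cvtColor(a,cv2.COLOR_BGR2GRAY)[180:272,290:365]
m=(g<60).astype(np.uint8); cs,_=cv2.findContours(m,cv2.RETR_EXTERNAL,cv2.CHAIN_APPROX_NONE)
k=max(cs,key=cv2.contourArea); r=cv2.minAreaRect(k); print(r)
b=cv2.boxPoints(r)+[290,180]; print(b)
c=load('w1'); P=np.array([onz(c,*q,95) for q in b]); print(P,P.mean(0))
for i in range(4): d=P[(i+1)%4]-P[i]; print(np.linalg.norm(d),np.degrees(np.arctan2(d[1],d[0])))
```

```text
((36.0, 46.0), (68.0, 50.0), 90.0)
[[301. 192.]
 [351. 192.]
 [351. 260.]
 [301. 260.]]
[[ 559.99311963 -141.85017072   95.        ]
 [ 549.39103687 -174.79516976   95.        ]
 [ 501.15672872 -160.32387945   95.        ]
 [ 512.3512102  -125.57474995   95.        ]] [ 530.72302386 -150.63599247   95.        ]
34.60891677925253 -107.83877741795534
50.35838287621179 163.29966832409403
36.507785702928324 72.1435809959581
50.34521680618698 -18.861184245439546
```

View pics/cw1.png

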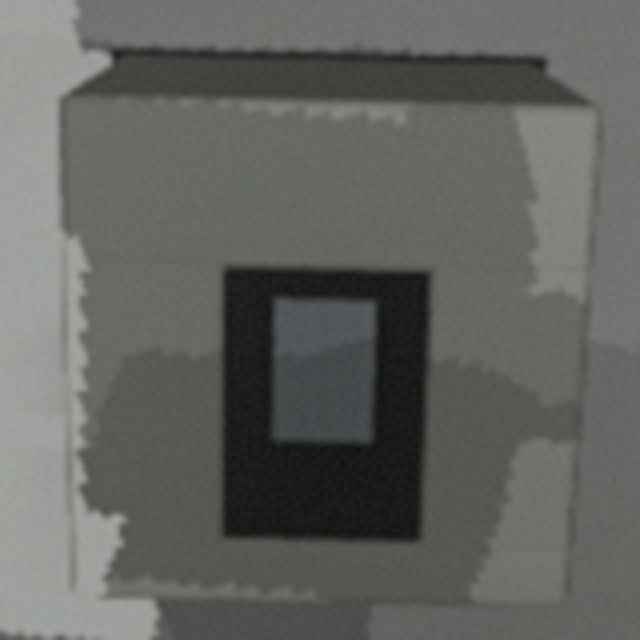

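```bash
cat >> h.py <<'E'
def rect(c,q,z):
    P=np.array([onz(c,*p,z) for p in q]); # TL TR BR BL
    x=(P[0]+P[1]-P[2]-P[3])/2; y=(P[0]+P[3]-P[1]-P[2])/2
    print('ctr',P.mean(0).round(1),'len',np.hypot(*x[:2]).round(1),np.hypot(*y[:2]).round(1),'yawx',np.degrees(np.arctan2(x[1],x[0])).round(2),'yawy-90',(np.degrees(np.arctan2(y[1],y[0]))-90).round(2))
E
python3 - <<'E'
from h import *
c=load('w1')
f=lambda L:[(245+(u+.5)/4-.5,125+(v+.5)/4-.5) for u,v in L]
rect(c,f([(223,269),(430,270),(420,540),(223,538)]),95)
rect(c,f([(60,100),(600,108),(566,602),(73,588)]),95)
E
```

```text
ctr [ 531.  -150.4   95. ] len 49.9 35.9 yawx -18.82 yawy-90 -18.3
ctr [ 539.1 -153.2   95. ] len 89.1 90.8 yawx -18.96 yawy-90 -19.14
```

Request:
move_arm(deltas=[{"tx": -26,"ty": -45,"tz": 0,"ax": 0,"ay": 0,"az": 0,"grip": -1},{"tx": -26,"ty": -45,"tz": 0,"ax": 0,"ay": 0,"az": 0,"grip": -1},{"tx": -26,"ty": -45,"tz": 0,"ax": 0,"ay": 0,"az": 0,"grip": -1},{"tx": 0,"ty": -45,"tz": 0,"ax": 0,"ay": 0,"az": 0,"grip": -1},{"tx": 0,"ty": -45,"tz": 0,"ax": 0,"ay": 0,"az": 0,"grip": -1},{"tx": 0,"ty": -46,"tz": 0,"ax": 0,"ay": 0,"az": 0,"grip": -1},{"tx": 0,"ty": 0,"tz": 0,"ax": 0,"ay": 0,"az": 0,"grip": 1},{"tx": 0,"ty": 0,"tz": 0,"ax": 0,"ay": 0,"az": 0,"grip": 1}])

```text
t: 3.25
position: [543.5, 130.5, 303.7]
tool_rot: [180.0, 0.0, -17.9]
ft_force: [0.6, -1.6, -0.1]
grip_width: 51.6
```

Run:
```python
from h import *
c=cap('wrist','w2'); print(c['position'],c['attitude']); s=telemetry.get_state(); print(s['t'],s['position'],s['tool_rot'],s['ft_force'],s['grip_width'])
```

```text
[618.24750948 106.88818381 373.50554553] [ -17.95572845   -0.12040246 -107.92943568]
3.3 [543.4839734  130.0883177  303.80819857] [ 1.79979426e+02  1.32728625e-02 -1.79737581e+01] [-0.02970565 -0.59249514  1.18751082] 43.7254253414147
```

View pics/w2.png

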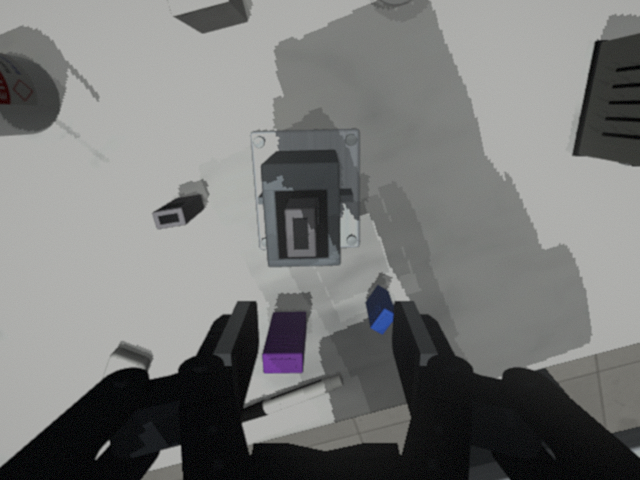

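Run:
```python
from h import *
a=cv2.imread('pics/w2.png')
cv2.imwrite('pics/cw2.png',cv2.convertScaleAbs(cv2.resize(a[175:275,250:350],None,fx=6,fy=6,interpolation=cv2.INTER_CUBIC),alpha=1.6))
```

```text
(no output)
```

View pics/cw2.png

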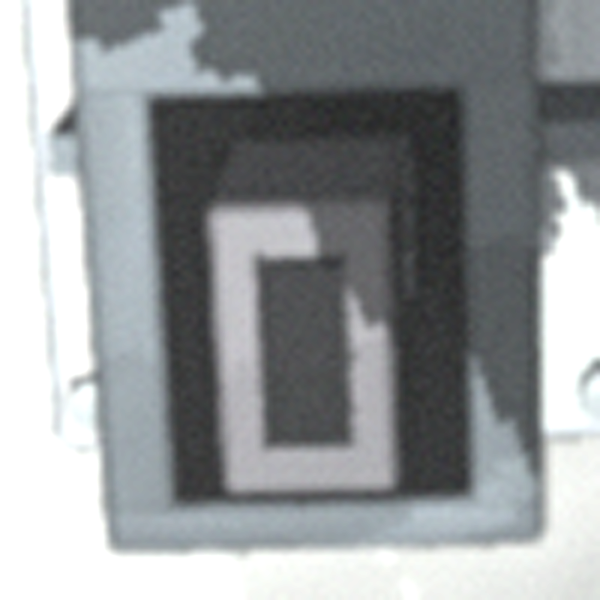

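Run:
```python
from h import *
c=load('w2')
f=lambda L:[(250+(u+.5)/6-.5,175+(v+.5)/6-.5) for u,v in L]
rect(c,f([(149,98),(468,90),(472,494),(173,502)]),95)
rect(c,f([(207,207),(389,203),(396,490),(225,492)]),115)
print(proj(c,[[545,136,95]]))
```

```text
ctr [546.7 146.5  95. ] len 49.7 36.5 yawx -17.01 yawy-90 -16.42
ctr [546.9 146.7 115. ] len 33.1 19.5 yawx -16.61 yawy-90 -16.96
[[317.0230019 222.620922 ]]
```

Request:
move_arm(deltas=[{"tx": -2,"ty": -16.7,"tz": 0,"ax": 0,"ay": 0,"az": -0.02,"grip": 1},{"tx": 0,"ty": 0,"tz": 40,"ax": 0,"ay": 0,"az": 0,"grip": 1},{"tx": 0,"ty": 0,"tz": 40,"ax": 0,"ay": 0,"az": 0,"grip": 1},{"tx": 0,"ty": 0,"tz": 16,"ax": 0,"ay": 0,"az": 0,"grip": 1},{"tx": 0,"ty": 0,"tz": 0,"ax": 0,"ay": 0,"az": 0,"grip": 1},{"tx": 0,"ty": 0,"tz": 0,"ax": 0,"ay": 0,"az": 0,"grip": 1}])

```text
t: 4.05
position: [547.5, 147.3, 209.2]
tool_rot: [-180.0, -0.1, -16.9]
ft_force: [0.1, 0.2, 0.0]
grip_width: 0.2
```

Run:
```python
from h import *
c=cap('wrist','w3'); s=telemetry.get_state(); print(s['t'],s['position'],s['tool_rot'],s['ft_force'],s['grip_width'])
a=c['pixels'][:,:,::-1]
cv2.imwrite('pics/cw3.png',cv2.convertScaleAbs(cv2.resize(a[180:480,170:470],None,fx=2,fy=2),alpha=1.6))
c=cap('scene','s3');a=c['pixels'][:,:,::-1]
cv2.imwrite('pics/cs3.png',cv2.resize(a[200:320,200:360],None,fx=5,fy=5))
```

```text
4.1 [547.50618088 147.31869317 209.24854025] [-1.79950296e+02 -1.16368872e-01 -1.68544412e+01] [-0.93589019  0.32000874  0.25593315] 0.046440130690838945
```

View pics/cw3.png

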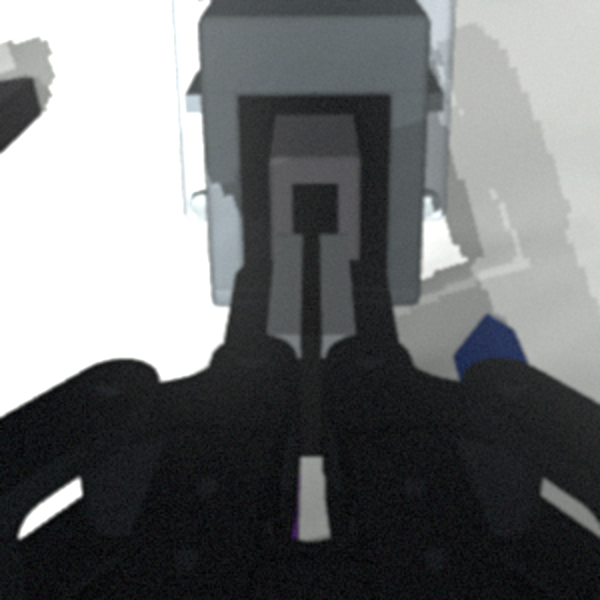

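View pics/cs3.png

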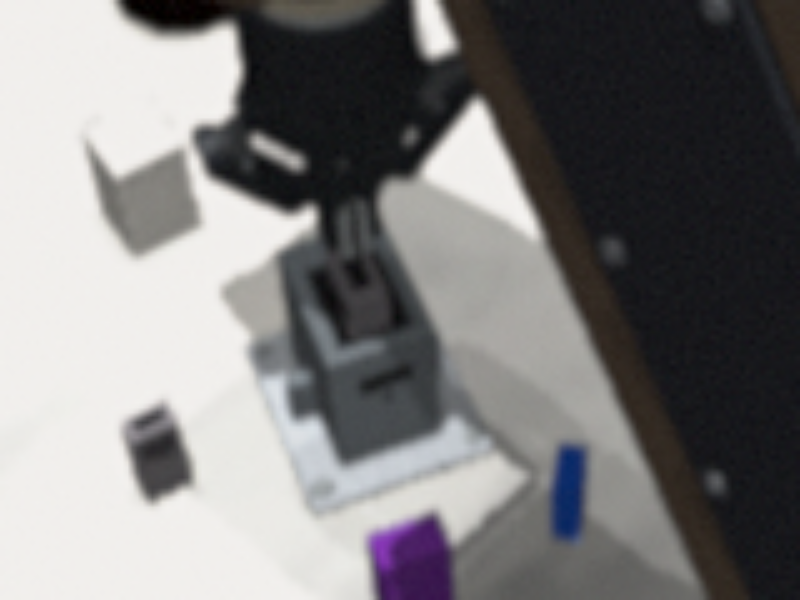

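Request:
move_arm(deltas=[{"tx": 0,"ty": 0,"tz": 9,"ax": 0,"ay": 0,"az": 0,"grip": 1},{"tx": 0,"ty": 0,"tz": 6,"ax": 0,"ay": 0,"az": 0,"grip": 1},{"tx": 0,"ty": 0,"tz": 3,"ax": 0,"ay": 0,"az": 0,"grip": 1},{"tx": 0,"ty": 0,"tz": 1,"ax": 0,"ay": 0,"az": 0,"grip": 1},{"tx": 0,"ty": 0,"tz": 0,"ax": 0,"ay": 0,"az": 0,"grip": 1}])

```text
t: 4.78
position: [547.0, 147.2, 188.8]
tool_rot: [180.0, 0.0, -16.9]
ft_force: [-0.5, 0.4, 1.0]
grip_width: 0.1
```

Request:
move_arm(deltas=[{"tx": 0,"ty": 0,"tz": 1,"ax": 0,"ay": 0,"az": 0,"grip": 1},{"tx": 0,"ty": 0,"tz": 0,"ax": 0,"ay": 0,"az": 0,"grip": 1}])

```text
t: 5.03
position: [547.0, 147.2, 187.9]
tool_rot: [180.0, -0.0, -16.9]
ft_force: [0.0, 0.5, -0.1]
grip_width: 0.2
```

Request:
move_arm(deltas=[{"tx": 0,"ty": 0,"tz": 1,"ax": 0,"ay": 0,"az": 0,"grip": 1},{"tx": 0,"ty": 0,"tz": 0,"ax": 0,"ay": 0,"az": 0,"grip": 1}])

```text
t: 5.28
position: [547.1, 147.3, 187.1]
tool_rot: [-180.0, -0.0, -16.9]
ft_force: [-0.3, 0.5, 4.4]
grip_width: -0.0
```

Request:
move_arm(deltas=[{"tx": 0,"ty": 0,"tz": 1,"ax": 0,"ay": 0,"az": 0,"grip": 1},{"tx": 0,"ty": 0,"tz": 0,"ax": 0,"ay": 0,"az": 0,"grip": 1}])

```text
t: 5.52
position: [547.0, 147.2, 186.0]
tool_rot: [-180.0, -0.0, -16.9]
ft_force: [-0.5, 0.0, 4.8]
grip_width: 0.4
```

Request:
move_arm(deltas=[{"tx": 0,"ty": 0,"tz": 1,"ax": 0,"ay": 0,"az": 0,"grip": 1},{"tx": 0,"ty": 0,"tz": 1,"ax": 0,"ay": 0,"az": 0,"grip": 1},{"tx": 0,"ty": 0,"tz": 1,"ax": 0,"ay": 0,"az": 0,"grip": 1},{"tx": 0,"ty": 0,"tz": 1,"ax": 0,"ay": 0,"az": 0,"grip": 1},{"tx": 0,"ty": 0,"tz": 0,"ax": 0,"ay": 0,"az": 0,"grip": 1}])

```text
t: 6.15
position: [547.1, 147.3, 182.0]
tool_rot: [-180.0, -0.0, -16.9]
ft_force: [-0.3, -0.1, 5.5]
grip_width: -0.2
```

Request:
move_arm(deltas=[{"tx": 0,"ty": 0,"tz": 0.7,"ax": 0,"ay": 0,"az": 0,"grip": 1},{"tx": 0,"ty": 0,"tz": 0,"ax": 0,"ay": 0,"az": 0,"grip": 1}])

```text
t: 6.4
position: [547.1, 147.3, 181.3]
tool_rot: [-180.0, -0.0, -16.9]
ft_force: [0.3, 0.7, 6.1]
grip_width: -0.0
```

Request:
move_arm(deltas=[{"tx": 0,"ty": 0,"tz": 0.4,"ax": 0,"ay": 0,"az": 0,"grip": 1},{"tx": 0,"ty": 0,"tz": 0,"ax": 0,"ay": 0,"az": 0,"grip": 1}])

```text
t: 6.65
position: [547.1, 147.3, 180.9]
tool_rot: [-180.0, -0.0, -16.9]
ft_force: [-0.7, 0.1, 6.1]
grip_width: -0.3
```

Request:
move_arm(deltas=[{"tx": 0,"ty": 0,"tz": 0.4,"ax": 0,"ay": 0,"az": 0,"grip": 1},{"tx": 0,"ty": 0,"tz": 0,"ax": 0,"ay": 0,"az": 0,"grip": 1}])

```text
t: 6.9
position: [547.1, 147.3, 180.6]
tool_rot: [-180.0, -0.0, -16.9]
ft_force: [-0.4, 0.3, 5.9]
grip_width: 0.4
```

Request:
move_arm(deltas=[{"tx": 0,"ty": 0,"tz": 0.3,"ax": 0,"ay": 0,"az": 0,"grip": 1},{"tx": 0,"ty": 0,"tz": 0,"ax": 0,"ay": 0,"az": 0,"grip": 1}])

```text
t: 7.15
position: [547.2, 147.3, 180.4]
tool_rot: [-180.0, -0.0, -16.9]
ft_force: [-0.3, -0.2, 8.1]
grip_width: 0.1
```

Request:
move_arm(deltas=[{"tx": 0,"ty": 0,"tz": 0.2,"ax": 0,"ay": 0,"az": 0,"grip": 1},{"tx": 0,"ty": 0,"tz": 0,"ax": 0,"ay": 0,"az": 0,"grip": 1}])

```text
t: 7.4
position: [547.2, 147.3, 180.3]
tool_rot: [-180.0, -0.0, -16.9]
ft_force: [-1.2, 0.8, 10.0]
grip_width: -0.1
```

Request:
move_arm(deltas=[{"tx": 0,"ty": 0,"tz": -4,"ax": 0,"ay": 0,"az": 0,"grip": 1},{"tx": 0,"ty": 0,"tz": -8,"ax": 0,"ay": 0,"az": 0,"grip": 1},{"tx": 0,"ty": 0,"tz": -20,"ax": 0,"ay": 0,"az": 0,"grip": 1},{"tx": 0,"ty": 0,"tz": -50,"ax": 0,"ay": 0,"az": 0,"grip": 1},{"tx": 0,"ty": 0,"tz": -50,"ax": 0,"ay": 0,"az": 0,"grip": 1},{"tx": 0,"ty": 0,"tz": 0,"ax": 0,"ay": 0,"az": 0,"grip": 0.2},{"tx": 0,"ty": 0,"tz": 0,"ax": 0,"ay": 0,"az": 0,"grip": 0.2},{"tx": 0,"ty": 0,"tz": 0,"ax": 0,"ay": 0,"az": 0,"grip": 0.2}])

```text
t: 8.4
position: [546.7, 147.2, 310.6]
tool_rot: [179.9, 0.1, -16.9]
ft_force: [0.2, 0.8, -0.5]
grip_width: 34.2
```

Run:
```python
from h import *
c=cap('wrist','w4'); s=telemetry.get_state(); print(s['t'],s['position'],s['tool_rot'],s['ft_force'],s['grip_width'])
a=c['pixels'][:,:,::-1]
cv2.imwrite('pics/cw4.png',cv2.convertScaleAbs(cv2.resize(a[160:310,240:390],None,fx=4,fy=4,interpolation=cv2.INTER_CUBIC),alpha=1.6))
```

```text
8.45 [546.75025128 147.18750559 310.65622327] [ 1.79939490e+02  1.15496693e-01 -1.68595599e+01] [0.76682733 0.00582593 0.00705823] 34.39282499996329
```

View pics/cw4.png

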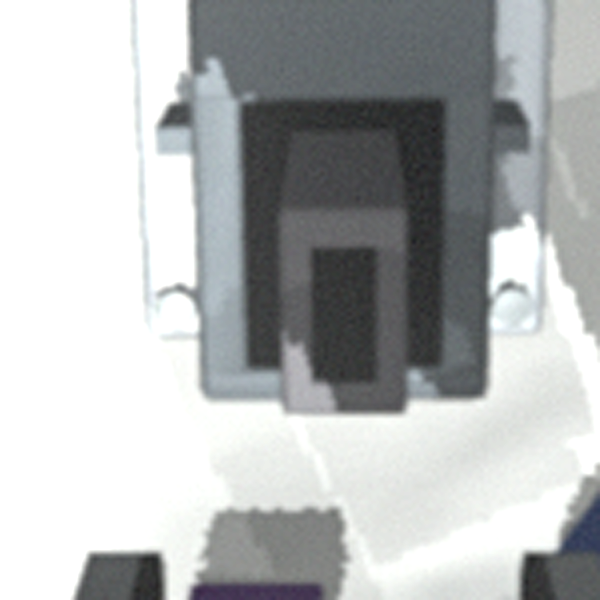

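View pics/w4.png

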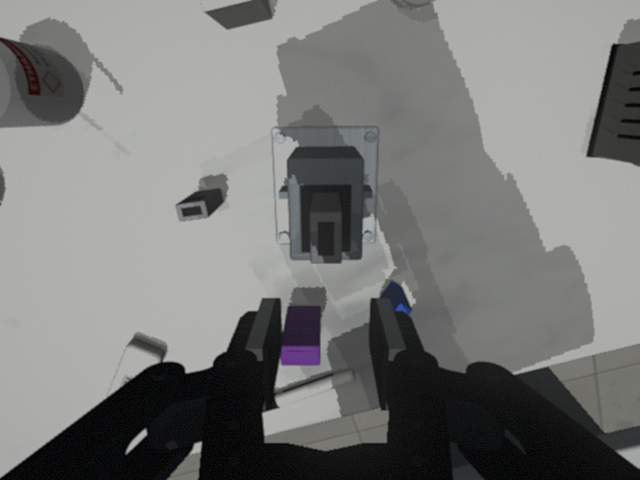

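Run:
```python
from h import *
c=load('w4')
f=lambda L:[(240+(u+.5)/4-.5,160+(v+.5)/4-.5) for u,v in L]
rect(c,f([(279,209),(408,208),(407,411),(285,412)]),140)
rect(c,f([(241,101),(445,98),(443,367),(247,367)]),95)
```

```text
ctr [547.1 146.5 140. ] len 33.0 19.4 yawx -16.18 yawy-90 -16.45
ctr [546.8 146.5  95. ] len 50.1 36.2 yawx -16.44 yawy-90 -16.5
```

Request:
move_arm(deltas=[{"tx": 0.5,"ty": 0.6,"tz": 20,"ax": 0,"ay": 0,"az": -0.006,"grip": 0.1},{"tx": 0,"ty": 0,"tz": 40,"ax": 0,"ay": 0,"az": 0,"grip": 0.1},{"tx": 0,"ty": 0,"tz": 30,"ax": 0,"ay": 0,"az": 0,"grip": 0.1},{"tx": 0,"ty": 0,"tz": 20,"ax": 0,"ay": 0,"az": 0,"grip": 0.1},{"tx": 0,"ty": 0,"tz": 15,"ax": 0,"ay": 0,"az": 0,"grip": 0.1},{"tx": 0,"ty": 0,"tz": 8,"ax": 0,"ay": 0,"az": 0,"grip": 0.1},{"tx": 0,"ty": 0,"tz": 0,"ax": 0,"ay": 0,"az": 0,"grip": 0.1}])

```text
t: 9.32
position: [547.3, 146.5, 178.6]
tool_rot: [180.0, 0.0, -16.5]
ft_force: [0.1, 0.4, 0.7]
grip_width: 38.6
```

Request:
move_arm(deltas=[{"tx": 0,"ty": 0,"tz": 0,"ax": 0,"ay": 0,"az": 0,"grip": 0.4},{"tx": 0,"ty": 0,"tz": 0,"ax": 0,"ay": 0,"az": 0,"grip": 0.5},{"tx": 0,"ty": 0,"tz": 0,"ax": 0,"ay": 0,"az": 0,"grip": 0.6},{"tx": 0,"ty": 0,"tz": 0,"ax": 0,"ay": 0,"az": 0,"grip": 0.7}])

```text
t: 9.82
position: [547.5, 146.5, 179.2]
tool_rot: [-180.0, -0.0, -16.5]
ft_force: [0.5, -0.1, 0.9]
grip_width: 19.1
```

Request:
move_arm(deltas=[{"tx": 0,"ty": 0,"tz": 0,"ax": 0,"ay": 0,"az": 0,"grip": 1},{"tx": 0,"ty": 0,"tz": 0,"ax": 0,"ay": 0,"az": 0,"grip": 1},{"tx": 0,"ty": 0,"tz": -3,"ax": 0,"ay": 0,"az": 0,"grip": 1},{"tx": 0,"ty": 0,"tz": -6,"ax": 0,"ay": 0,"az": 0,"grip": 1},{"tx": 0,"ty": 0,"tz": 0,"ax": 0,"ay": 0,"az": 0,"grip": 1}])

```text
t: 10.45
position: [547.3, 146.5, 188.3]
tool_rot: [-180.0, -0.0, -16.5]
ft_force: [0.1, -0.1, -1.0]
grip_width: 19.4
```

Request:
move_arm(deltas=[{"tx": 0,"ty": 0,"tz": -8,"ax": 0,"ay": 0,"az": 0,"grip": 1},{"tx": 0,"ty": 0,"tz": -12,"ax": 0,"ay": 0,"az": 0,"grip": 1},{"tx": 0,"ty": 0,"tz": -15,"ax": 0,"ay": 0,"az": 0,"grip": 1},{"tx": 0,"ty": 0,"tz": -20,"ax": 0,"ay": 0,"az": 0,"grip": 1},{"tx": 0,"ty": 0,"tz": -20,"ax": 0,"ay": 0,"az": 0,"grip": 1},{"tx": 0,"ty": 0,"tz": 0,"ax": 0,"ay": 0,"az": 0,"grip": 1}])

```text
t: 11.2
position: [547.6, 146.6, 264.8]
tool_rot: [-179.9, -0.2, -16.5]
ft_force: [-0.1, -0.5, -0.2]
grip_width: 19.1
```

Run:
```python
from h import *
c=cap('wrist','w5'); s=telemetry.get_state(); print(s['t'],s['position'],s['tool_rot'],s['ft_force'],s['grip_width'])
# reader delta
y=np.radians(s['tool_rot'][2]); d=np.array([531,-150.5])-s['position'][:2]
print(d@[np.cos(y),np.sin(y)],d@[np.sin(y),-np.cos(y)],-(np.radians(-18.8)-y))
```

```text
11.25 [547.28589031 146.52588823 263.60866725] [-1.79967646e+02 -8.30407932e-02 -1.65116919e+01] [-0.39524955 -0.4112505  -0.33834285] 19.207322889062077
68.80373539562365 289.405691890405 0.03993850991646086
```

View pics/w5.png

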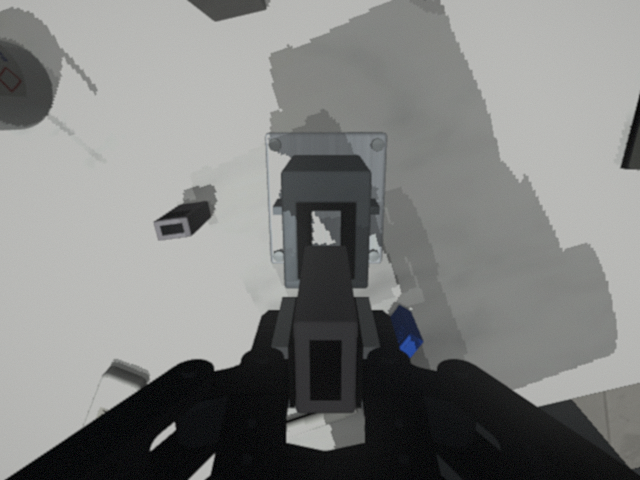

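Request:
move_arm(deltas=[{"tx": 11.5,"ty": 40,"tz": 0,"ax": 0,"ay": 0,"az": 0,"grip": 1},{"tx": 11.5,"ty": 50,"tz": 0,"ax": 0,"ay": 0,"az": 0,"grip": 1},{"tx": 11.5,"ty": 55,"tz": 0,"ax": 0,"ay": 0,"az": 0,"grip": 1},{"tx": 11.5,"ty": 55,"tz": 0,"ax": 0,"ay": 0,"az": 0,"grip": 1},{"tx": 11.5,"ty": 50,"tz": 0,"ax": 0,"ay": 0,"az": 0,"grip": 1},{"tx": 11.3,"ty": 39.4,"tz": 0,"ax": 0,"ay": 0,"az": 0,"grip": 1},{"tx": 0,"ty": 0,"tz": 0,"ax": 0,"ay": 0,"az": 0.038,"grip": 1},{"tx": 0,"ty": 0,"tz": 15,"ax": 0,"ay": 0,"az": 0,"grip": 1},{"tx": 0,"ty": 0,"tz": 0,"ax": 0,"ay": 0,"az": 0,"grip": 1},{"tx": 0,"ty": 0,"tz": 0,"ax": 0,"ay": 0,"az": 0,"grip": 1}])

```text
t: 12.5
position: [531.0, -150.0, 247.5]
tool_rot: [180.0, 0.0, -18.6]
ft_force: [1.0, 0.4, 0.3]
grip_width: 19.0
```

Run:
```python
from h import *
c=cap('wrist','w6'); s=telemetry.get_state(); print(s['t'],s['position'],s['tool_rot'],s['ft_force'],s['grip_width'])
a=c['pixels'][:,:,::-1]
cv2.imwrite('pics/cw6.png',cv2.convertScaleAbs(cv2.resize(a[170:420,220:430],None,fx=2.4,fy=2.4,interpolation=cv2.INTER_CUBIC),alpha=1.6))
c=cap('scene','s6');a=c['pixels'][:,:,::-1]
cv2.imwrite('pics/cs6.png',cv2.resize(a[130:270,290:430],None,fx=4,fy=4,interpolation=cv2.INTER_CUBIC))
```

```text
12.55 [ 531.11493463 -150.03509922  247.80708154] [ 1.79995474e+02  9.65778783e-03 -1.86218686e+01] [0.04529788 0.2753159  0.04297741] 19.180722908704116
```

View pics/cw6.png

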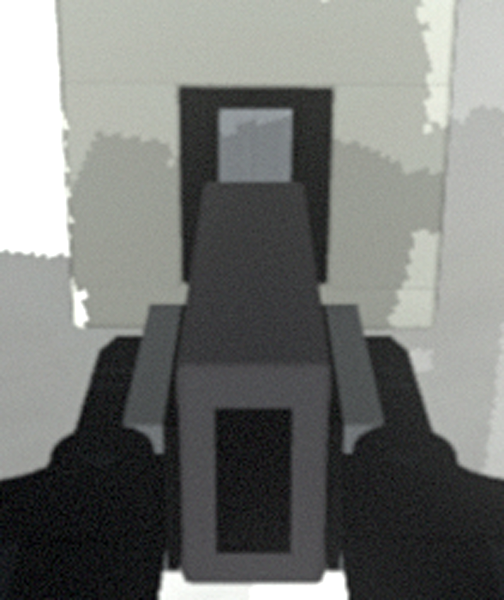

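View pics/cs6.png

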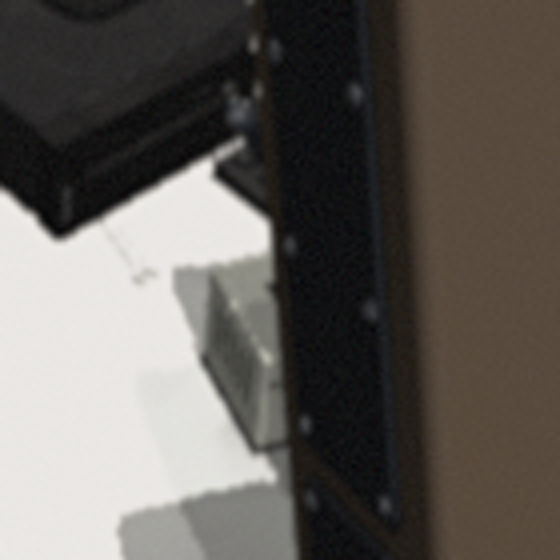

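Run:
```python
from h import *
c=load('w6'); s=telemetry.get_state()
f=lambda u,v:(220+(u+.5)/2.4-.5,170+(v+.5)/2.4-.5)
rect(c,[f(178,366),f(330,366),f(326,580),f(182,580)],208.7)
for p in [(180,88),(333,87),(326,283),(182,283)]: print(onz(c,*f(*p),95).round(1))
y=np.radians(-18.7); R=np.array([[np.cos(y),-np.sin(y)],[np.sin(y),np.cos(y)]])
print(531+0,(R@np.array([[24.5,17.5],[24.5,-17.5]]).T).T+[531,-150.5])
# bottom front edge (nose widened shoulder z=134.6?) top visible edge of cartridge: (204,183),(303,183)
for z in (129,135): print(z,onz(c,*f(204,183),z).round(1),onz(c,*f(303,183),z).round(1))
print((R@np.array([[17,10],[17,-10]]).T).T+s['position'][:2])
```

```text
ctr [ 531.5 -149.9  208.7] len 32.6 19.2 yawx -18.62 yawy-90 -18.71
[ 560.2 -141.8   95. ]
[ 549.  -175.6   95. ]
[ 501.9 -159.2   95. ]
[ 513.4 -125.3   95. ]
531 [[ 559.81737914 -141.77883841]
 [ 548.59592447 -174.93119813]]
129 [ 546.9 -144.6  129. ] [ 540.5 -163.7  129. ]
135 [ 548.8 -145.6  135. ] [ 542.6 -164.1  135. ]
[[ 550.43639468 -146.10376274]
 [ 544.02413487 -165.04796829]]
```

Request:
move_arm(deltas=[{"tx": -0.2,"ty": 0.6,"tz": 10,"ax": 0,"ay": 0,"az": 0,"grip": 1},{"tx": 0,"ty": 0,"tz": 10,"ax": 0,"ay": 0,"az": 0,"grip": 1},{"tx": 0,"ty": 0,"tz": 8,"ax": 0,"ay": 0,"az": 0,"grip": 1},{"tx": 0,"ty": 0,"tz": 3,"ax": 0,"ay": 0,"az": 0,"grip": 1},{"tx": 0,"ty": 0,"tz": 0,"ax": 0,"ay": 0,"az": 0,"grip": 1}])

```text
t: 13.22
position: [530.6, -151.0, 216.7]
tool_rot: [180.0, 0.0, -18.7]
ft_force: [0.4, -0.8, -0.7]
grip_width: 19.3
```

Request:
move_arm(deltas=[{"tx": 0,"ty": 0,"tz": 2,"ax": 0,"ay": 0,"az": 0,"grip": 1},{"tx": 0,"ty": 0,"tz": 2,"ax": 0,"ay": 0,"az": 0,"grip": 1},{"tx": 0,"ty": 0,"tz": 0,"ax": 0,"ay": 0,"az": 0,"grip": 1}])

```text
t: 13.6
position: [530.6, -151.0, 212.8]
tool_rot: [180.0, 0.0, -18.7]
ft_force: [-0.9, 0.6, -1.0]
grip_width: 19.1
```

Request:
move_arm(deltas=[{"tx": 0,"ty": 0,"tz": 2,"ax": 0,"ay": 0,"az": 0,"grip": 1},{"tx": 0,"ty": 0,"tz": 0,"ax": 0,"ay": 0,"az": 0,"grip": 1}])

```text
t: 13.85
position: [530.6, -151.0, 210.8]
tool_rot: [180.0, 0.0, -18.7]
ft_force: [0.0, -0.6, -1.4]
grip_width: 19.0
```

Request:
move_arm(deltas=[{"tx": 0,"ty": 0,"tz": 2,"ax": 0,"ay": 0,"az": 0,"grip": 1},{"tx": 0,"ty": 0,"tz": 0,"ax": 0,"ay": 0,"az": 0,"grip": 1}])

```text
t: 14.1
position: [530.6, -151.0, 208.7]
tool_rot: [180.0, 0.0, -18.7]
ft_force: [0.4, -0.7, -1.0]
grip_width: 19.4
```

Request:
move_arm(deltas=[{"tx": 0,"ty": 0,"tz": 2,"ax": 0,"ay": 0,"az": 0,"grip": 1},{"tx": 0,"ty": 0,"tz": 1,"ax": 0,"ay": 0,"az": 0,"grip": 1},{"tx": 0,"ty": 0,"tz": 0,"ax": 0,"ay": 0,"az": 0,"grip": 1}])

```text
t: 14.48
position: [530.6, -151.0, 205.8]
tool_rot: [180.0, 0.0, -18.7]
ft_force: [-0.2, 0.3, -0.7]
grip_width: 19.0
```

Request:
move_arm(deltas=[{"tx": 0,"ty": 0,"tz": 2,"ax": 0,"ay": 0,"az": 0,"grip": 1},{"tx": 0,"ty": 0,"tz": 0,"ax": 0,"ay": 0,"az": 0,"grip": 1}])

```text
t: 14.72
position: [530.6, -151.0, 203.7]
tool_rot: [180.0, 0.0, -18.7]
ft_force: [-1.4, -0.2, 0.6]
grip_width: 19.2
```

Request:
move_arm(deltas=[{"tx": 0,"ty": 0,"tz": 2,"ax": 0,"ay": 0,"az": 0,"grip": 1},{"tx": 0,"ty": 0,"tz": 0,"ax": 0,"ay": 0,"az": 0,"grip": 1}])

```text
t: 14.98
position: [530.6, -151.0, 201.7]
tool_rot: [180.0, 0.0, -18.7]
ft_force: [0.3, -0.2, -0.8]
grip_width: 19.3
```

Request:
move_arm(deltas=[{"tx": 0,"ty": 0,"tz": 2,"ax": 0,"ay": 0,"az": 0,"grip": 1},{"tx": 0,"ty": 0,"tz": 2,"ax": 0,"ay": 0,"az": 0,"grip": 1},{"tx": 0,"ty": 0,"tz": 0,"ax": 0,"ay": 0,"az": 0,"grip": 1}])

```text
t: 15.35
position: [530.6, -151.0, 197.7]
tool_rot: [180.0, 0.0, -18.7]
ft_force: [1.2, 0.1, -1.5]
grip_width: 19.4
```

Request:
move_arm(deltas=[{"tx": 0,"ty": 0,"tz": 3,"ax": 0,"ay": 0,"az": 0,"grip": 1},{"tx": 0,"ty": 0,"tz": 3,"ax": 0,"ay": 0,"az": 0,"grip": 1},{"tx": 0,"ty": 0,"tz": 0,"ax": 0,"ay": 0,"az": 0,"grip": 1}])

```text
t: 15.72
position: [530.5, -151.0, 191.6]
tool_rot: [180.0, 0.0, -18.7]
ft_force: [0.4, -0.2, -0.3]
grip_width: 19.2
```

Request:
move_arm(deltas=[{"tx": 0,"ty": 0,"tz": 3,"ax": 0,"ay": 0,"az": 0,"grip": 1},{"tx": 0,"ty": 0,"tz": 3,"ax": 0,"ay": 0,"az": 0,"grip": 1},{"tx": 0,"ty": 0,"tz": 3,"ax": 0,"ay": 0,"az": 0,"grip": 1},{"tx": 0,"ty": 0,"tz": 0,"ax": 0,"ay": 0,"az": 0,"grip": 1}])

```text
t: 16.23
position: [530.5, -151.0, 182.6]
tool_rot: [180.0, 0.0, -18.7]
ft_force: [0.3, 0.5, -0.5]
grip_width: 19.1
```

Request:
move_arm(deltas=[{"tx": 0,"ty": 0,"tz": 2,"ax": 0,"ay": 0,"az": 0,"grip": 1},{"tx": 0,"ty": 0,"tz": 1,"ax": 0,"ay": 0,"az": 0,"grip": 1},{"tx": 0,"ty": 0,"tz": 0,"ax": 0,"ay": 0,"az": 0,"grip": 1}])

```text
t: 16.6
position: [530.6, -151.0, 179.8]
tool_rot: [180.0, 0.0, -18.7]
ft_force: [0.5, -0.3, 0.1]
grip_width: 19.4
```

Request:
move_arm(deltas=[{"tx": 0,"ty": 0,"tz": 1,"ax": 0,"ay": 0,"az": 0,"grip": 1},{"tx": 0,"ty": 0,"tz": 0,"ax": 0,"ay": 0,"az": 0,"grip": 1}])

```text
t: 16.85
position: [530.7, -151.0, 179.0]
tool_rot: [180.0, -0.0, -18.7]
ft_force: [-0.7, 0.0, 2.2]
grip_width: 19.2
```

Request:
move_arm(deltas=[{"tx": 0,"ty": 0,"tz": 0,"ax": 0,"ay": 0,"az": 0,"grip": 0.2},{"tx": 0,"ty": 0,"tz": 0,"ax": 0,"ay": 0,"az": 0,"grip": 0.1},{"tx": 0,"ty": 0,"tz": 0,"ax": 0,"ay": 0,"az": 0,"grip": 0.1},{"tx": 0,"ty": 0,"tz": -10,"ax": 0,"ay": 0,"az": 0,"grip": 0.1},{"tx": 0,"ty": 0,"tz": -30,"ax": 0,"ay": 0,"az": 0,"grip": 0.1},{"tx": 0,"ty": 0,"tz": -40,"ax": 0,"ay": 0,"az": 0,"grip": 0.1},{"tx": 0,"ty": 0,"tz": -40,"ax": 0,"ay": 0,"az": 0,"grip": 1},{"tx": 0,"ty": 0,"tz": 0,"ax": 0,"ay": 0,"az": 0,"grip": 1},{"tx": 0,"ty": 0,"tz": 0,"ax": 0,"ay": 0,"az": 0,"grip": 1},{"tx": 0,"ty": 0,"tz": 0,"ax": 0,"ay": 0,"az": 0,"grip": 1}])

```text
t: 18.1
position: [530.3, -150.9, 297.9]
tool_rot: [-180.0, 0.1, -18.7]
ft_force: [0.5, -0.1, -0.9]
grip_width: -0.1
```

Run:
```python
from h import *
c=cap('wrist','w7'); s=telemetry.get_state(); print(s['t'],s['position'],s['tool_rot'],s['ft_force'],s['grip_width'])
a=c['pixels'][:,:,::-1]
cv2.imwrite('pics/cw7.png',cv2.convertScaleAbs(cv2.resize(a[160:310,240:390],None,fx=4,fy=4,interpolation=cv2.INTER_CUBIC),alpha=1.6))
```

```text
18.15 [ 530.42053758 -150.94738049  297.93353777] [-1.79996939e+02  1.02177807e-01 -1.86944567e+01] [-0.22748708 -0.00496697  0.42302662] 0.05256706959975707
```

View pics/cw7.png

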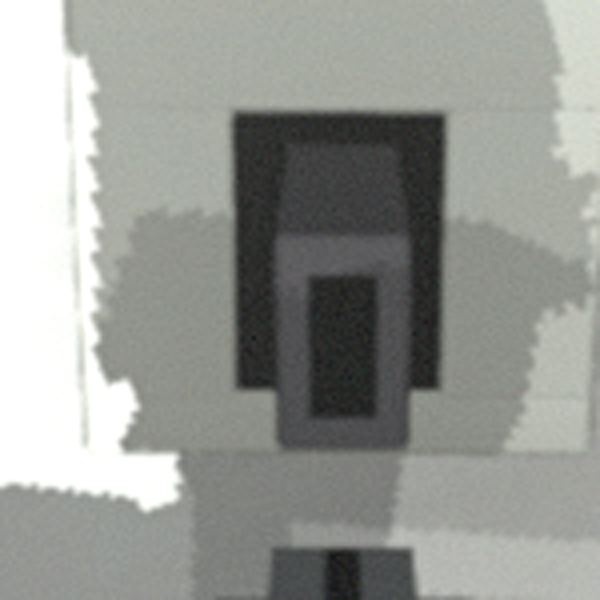

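Request:
move_arm(deltas=[{"tx": 0.5,"ty": -0.3,"tz": 40,"ax": 0,"ay": 0,"az": 0,"grip": 1},{"tx": 0,"ty": 0,"tz": 30,"ax": 0,"ay": 0,"az": 0,"grip": 1},{"tx": 0,"ty": 0,"tz": 10,"ax": 0,"ay": 0,"az": 0,"grip": 1},{"tx": 0,"ty": 0,"tz": 0,"ax": 0,"ay": 0,"az": 0,"grip": 1},{"tx": 0,"ty": 0,"tz": 2,"ax": 0,"ay": 0,"az": 0,"grip": 1},{"tx": 0,"ty": 0,"tz": 2,"ax": 0,"ay": 0,"az": 0,"grip": 1},{"tx": 0,"ty": 0,"tz": 0,"ax": 0,"ay": 0,"az": 0,"grip": 1}])

```text
t: 19.02
position: [531.2, -150.9, 215.2]
tool_rot: [180.0, -0.0, -18.7]
ft_force: [0.0, 0.2, 0.7]
grip_width: 0.3
```

Request:
move_arm(deltas=[{"tx": 0,"ty": 0,"tz": 1,"ax": 0,"ay": 0,"az": 0,"grip": 1},{"tx": 0,"ty": 0,"tz": 1,"ax": 0,"ay": 0,"az": 0,"grip": 1},{"tx": 0,"ty": 0,"tz": 0,"ax": 0,"ay": 0,"az": 0,"grip": 1}])

```text
t: 19.4
position: [531.2, -150.9, 212.8]
tool_rot: [180.0, 0.0, -18.7]
ft_force: [-0.5, 0.0, -0.5]
grip_width: -0.2
```

Request:
move_arm(deltas=[{"tx": 0,"ty": 0,"tz": 1,"ax": 0,"ay": 0,"az": 0,"grip": 1},{"tx": 0,"ty": 0,"tz": 1,"ax": 0,"ay": 0,"az": 0,"grip": 1},{"tx": 0,"ty": 0,"tz": 0,"ax": 0,"ay": 0,"az": 0,"grip": 1}])

```text
t: 19.77
position: [531.2, -150.9, 210.9]
tool_rot: [180.0, -0.0, -18.7]
ft_force: [-0.7, 1.0, 2.2]
grip_width: 0.3
```

Request:
move_arm(deltas=[{"tx": 0,"ty": 0,"tz": 1,"ax": 0,"ay": 0,"az": 0,"grip": 1},{"tx": 0,"ty": 0,"tz": 1.5,"ax": 0,"ay": 0,"az": 0,"grip": 1},{"tx": 0,"ty": 0,"tz": 1.5,"ax": 0,"ay": 0,"az": 0,"grip": 1},{"tx": 0,"ty": 0,"tz": 1.5,"ax": 0,"ay": 0,"az": 0,"grip": 1},{"tx": 0,"ty": 0,"tz": 1.5,"ax": 0,"ay": 0,"az": 0,"grip": 1},{"tx": 0,"ty": 0,"tz": 1,"ax": 0,"ay": 0,"az": 0,"grip": 1}])

```text
t: 20.52
position: [531.2, -150.9, 202.8]
tool_rot: [180.0, -0.0, -18.7]
ft_force: [0.2, -0.2, 3.2]
grip_width: -0.1
```

Request:
move_arm(deltas=[{"tx": 0,"ty": 0,"tz": 1.5,"ax": 0,"ay": 0,"az": 0,"grip": 1},{"tx": 0,"ty": 0,"tz": 1.5,"ax": 0,"ay": 0,"az": 0,"grip": 1},{"tx": 0,"ty": 0,"tz": 1.5,"ax": 0,"ay": 0,"az": 0,"grip": 1},{"tx": 0,"ty": 0,"tz": 1.5,"ax": 0,"ay": 0,"az": 0,"grip": 1},{"tx": 0,"ty": 0,"tz": 1.5,"ax": 0,"ay": 0,"az": 0,"grip": 1},{"tx": 0,"ty": 0,"tz": 1,"ax": 0,"ay": 0,"az": 0,"grip": 1},{"tx": 0,"ty": 0,"tz": 0,"ax": 0,"ay": 0,"az": 0,"grip": 1}])

```text
t: 21.4
position: [531.2, -150.9, 194.3]
tool_rot: [180.0, -0.0, -18.7]
ft_force: [0.1, 0.0, 3.5]
grip_width: -0.1
```

Request:
move_arm(deltas=[{"tx": 0,"ty": 0,"tz": 1,"ax": 0,"ay": 0,"az": 0,"grip": 1},{"tx": 0,"ty": 0,"tz": 0.5,"ax": 0,"ay": 0,"az": 0,"grip": 1},{"tx": 0,"ty": 0,"tz": 0,"ax": 0,"ay": 0,"az": 0,"grip": 1}])

```text
t: 21.78
position: [531.2, -150.9, 192.9]
tool_rot: [180.0, -0.0, -18.7]
ft_force: [-0.4, 0.1, 3.8]
grip_width: 0.2
```

Request:
move_arm(deltas=[{"tx": 0,"ty": 0,"tz": 0.6,"ax": 0,"ay": 0,"az": 0,"grip": 1},{"tx": 0,"ty": 0,"tz": 0,"ax": 0,"ay": 0,"az": 0,"grip": 1}])

```text
t: 22.02
position: [531.2, -150.9, 192.3]
tool_rot: [180.0, -0.0, -18.7]
ft_force: [0.1, -0.2, 3.5]
grip_width: 0.1
```

Now in fine steps, checking the force after each.

Request:
move_arm(deltas=[{"tx": 0,"ty": 0,"tz": 0.6,"ax": 0,"ay": 0,"az": 0,"grip": 1},{"tx": 0,"ty": 0,"tz": 0.6,"ax": 0,"ay": 0,"az": 0,"grip": 1},{"tx": 0,"ty": 0,"tz": 0,"ax": 0,"ay": 0,"az": 0,"grip": 1}])

```text
t: 22.4
position: [531.2, -150.9, 191.0]
tool_rot: [180.0, -0.0, -18.7]
ft_force: [-0.6, 0.8, 3.6]
grip_width: -0.1
```

Request:
move_arm(deltas=[{"tx": 0,"ty": 0,"tz": 0.6,"ax": 0,"ay": 0,"az": 0,"grip": 1},{"tx": 0,"ty": 0,"tz": 0,"ax": 0,"ay": 0,"az": 0,"grip": 1}])

```text
t: 22.65
position: [531.2, -150.9, 190.4]
tool_rot: [180.0, -0.0, -18.7]
ft_force: [0.3, 0.1, 5.1]
grip_width: -0.1
```

Request:
move_arm(deltas=[{"tx": 0,"ty": 0,"tz": 0.6,"ax": 0,"ay": 0,"az": 0,"grip": 1},{"tx": 0,"ty": 0,"tz": 0,"ax": 0,"ay": 0,"az": 0,"grip": 1}])

```text
t: 22.9
position: [531.2, -150.9, 189.9]
tool_rot: [180.0, -0.0, -18.7]
ft_force: [0.4, -0.2, 3.9]
grip_width: -0.2
```

Request:
move_arm(deltas=[{"tx": 0,"ty": 0,"tz": 0.6,"ax": 0,"ay": 0,"az": 0,"grip": 1},{"tx": 0,"ty": 0,"tz": 0.6,"ax": 0,"ay": 0,"az": 0,"grip": 1},{"tx": 0,"ty": 0,"tz": 0,"ax": 0,"ay": 0,"az": 0,"grip": 1}])

```text
t: 23.28
position: [531.2, -150.9, 188.6]
tool_rot: [180.0, 0.0, -18.7]
ft_force: [0.7, 0.4, 4.9]
grip_width: -0.1
```

Request:
move_arm(deltas=[{"tx": 0,"ty": 0,"tz": 0.5,"ax": 0,"ay": 0,"az": 0,"grip": 1},{"tx": 0,"ty": 0,"tz": 0.5,"ax": 0,"ay": 0,"az": 0,"grip": 1},{"tx": 0,"ty": 0,"tz": 0,"ax": 0,"ay": 0,"az": 0,"grip": 1}])

```text
t: 23.65
position: [531.2, -150.9, 187.6]
tool_rot: [180.0, 0.0, -18.7]
ft_force: [-0.0, 0.1, 4.6]
grip_width: -0.0
```

Request:
move_arm(deltas=[{"tx": 0,"ty": 0,"tz": 0.5,"ax": 0,"ay": 0,"az": 0,"grip": 1},{"tx": 0,"ty": 0,"tz": 0.5,"ax": 0,"ay": 0,"az": 0,"grip": 1},{"tx": 0,"ty": 0,"tz": 0,"ax": 0,"ay": 0,"az": 0,"grip": 1}])

```text
t: 24.02
position: [531.2, -150.9, 186.6]
tool_rot: [180.0, -0.0, -18.7]
ft_force: [0.1, -0.6, 4.2]
grip_width: -0.3
```

Request:
move_arm(deltas=[{"tx": 0,"ty": 0,"tz": 0.6,"ax": 0,"ay": 0,"az": 0,"grip": 1},{"tx": 0,"ty": 0,"tz": 0.6,"ax": 0,"ay": 0,"az": 0,"grip": 1},{"tx": 0,"ty": 0,"tz": 0,"ax": 0,"ay": 0,"az": 0,"grip": 1}])

```text
t: 24.4
position: [531.2, -150.9, 185.4]
tool_rot: [180.0, 0.0, -18.7]
ft_force: [0.6, -0.4, 5.4]
grip_width: 0.1
```

Request:
move_arm(deltas=[{"tx": 0,"ty": 0,"tz": 0.5,"ax": 0,"ay": 0,"az": 0,"grip": 1},{"tx": 0,"ty": 0,"tz": 0.5,"ax": 0,"ay": 0,"az": 0,"grip": 1},{"tx": 0,"ty": 0,"tz": 0,"ax": 0,"ay": 0,"az": 0,"grip": 1}])

```text
t: 24.78
position: [531.2, -150.9, 184.5]
tool_rot: [180.0, -0.0, -18.7]
ft_force: [-0.4, 0.4, 6.1]
grip_width: -0.3
```

Request:
move_arm(deltas=[{"tx": 0,"ty": 0,"tz": 0.5,"ax": 0,"ay": 0,"az": 0,"grip": 1},{"tx": 0,"ty": 0,"tz": 0.3,"ax": 0,"ay": 0,"az": 0,"grip": 1},{"tx": 0,"ty": 0,"tz": 0,"ax": 0,"ay": 0,"az": 0,"grip": 1}])

```text
t: 25.15
position: [531.2, -150.9, 183.7]
tool_rot: [180.0, -0.0, -18.7]
ft_force: [0.8, -0.1, 5.0]
grip_width: -0.1
```

Request:
move_arm(deltas=[{"tx": 0,"ty": 0,"tz": 0.5,"ax": 0,"ay": 0,"az": 0,"grip": 1},{"tx": 0,"ty": 0,"tz": 0.5,"ax": 0,"ay": 0,"az": 0,"grip": 1},{"tx": 0,"ty": 0,"tz": 0,"ax": 0,"ay": 0,"az": 0,"grip": 1}])

```text
t: 25.52
position: [531.2, -150.9, 182.7]
tool_rot: [180.0, -0.0, -18.7]
ft_force: [0.0, 0.0, 5.5]
grip_width: -0.1
```

Request:
move_arm(deltas=[{"tx": 0,"ty": 0,"tz": 0.5,"ax": 0,"ay": 0,"az": 0,"grip": 1},{"tx": 0,"ty": 0,"tz": 0.5,"ax": 0,"ay": 0,"az": 0,"grip": 1},{"tx": 0,"ty": 0,"tz": 0,"ax": 0,"ay": 0,"az": 0,"grip": 1}])

```text
t: 25.9
position: [531.2, -150.9, 181.7]
tool_rot: [180.0, -0.0, -18.7]
ft_force: [-1.1, -0.2, 5.4]
grip_width: -0.0
```

Request:
move_arm(deltas=[{"tx": 0,"ty": 0,"tz": 0.5,"ax": 0,"ay": 0,"az": 0,"grip": 1},{"tx": 0,"ty": 0,"tz": 0.5,"ax": 0,"ay": 0,"az": 0,"grip": 1},{"tx": 0,"ty": 0,"tz": 0,"ax": 0,"ay": 0,"az": 0,"grip": 1}])

```text
t: 26.28
position: [531.2, -150.9, 180.7]
tool_rot: [180.0, -0.0, -18.7]
ft_force: [0.3, -0.3, 6.0]
grip_width: -0.3
```

Request:
move_arm(deltas=[{"tx": 0,"ty": 0,"tz": 0.5,"ax": 0,"ay": 0,"az": 0,"grip": 1},{"tx": 0,"ty": 0,"tz": 0.5,"ax": 0,"ay": 0,"az": 0,"grip": 1},{"tx": 0,"ty": 0,"tz": 0,"ax": 0,"ay": 0,"az": 0,"grip": 1}])

```text
t: 26.65
position: [531.2, -150.9, 179.8]
tool_rot: [180.0, -0.0, -18.7]
ft_force: [-0.2, 0.0, 5.4]
grip_width: -0.1
```

Request:
move_arm(deltas=[{"tx": 0,"ty": 0,"tz": 0.5,"ax": 0,"ay": 0,"az": 0,"grip": 1},{"tx": 0,"ty": 0,"tz": 0.5,"ax": 0,"ay": 0,"az": 0,"grip": 1},{"tx": 0,"ty": 0,"tz": 0,"ax": 0,"ay": 0,"az": 0,"grip": 1}])

```text
t: 27.02
position: [531.2, -150.9, 178.8]
tool_rot: [180.0, -0.0, -18.7]
ft_force: [-1.0, 0.3, 5.2]
grip_width: 0.0
```

Request:
move_arm(deltas=[{"tx": 0,"ty": 0,"tz": 0.5,"ax": 0,"ay": 0,"az": 0,"grip": 1},{"tx": 0,"ty": 0,"tz": 0.5,"ax": 0,"ay": 0,"az": 0,"grip": 1},{"tx": 0,"ty": 0,"tz": 0,"ax": 0,"ay": 0,"az": 0,"grip": 1}])

```text
t: 27.4
position: [531.2, -150.9, 177.8]
tool_rot: [180.0, -0.0, -18.7]
ft_force: [-0.4, 0.5, 6.4]
grip_width: 0.1
```

Request:
move_arm(deltas=[{"tx": 0,"ty": 0,"tz": 0.4,"ax": 0,"ay": 0,"az": 0,"grip": 1},{"tx": 0,"ty": 0,"tz": 0.4,"ax": 0,"ay": 0,"az": 0,"grip": 1},{"tx": 0,"ty": 0,"tz": 0,"ax": 0,"ay": 0,"az": 0,"grip": 1}])

```text
t: 27.78
position: [531.2, -150.9, 177.0]
tool_rot: [180.0, -0.0, -18.7]
ft_force: [0.2, -0.2, 6.5]
grip_width: 0.1
```

Request:
move_arm(deltas=[{"tx": 0,"ty": 0,"tz": 0.4,"ax": 0,"ay": 0,"az": 0,"grip": 1},{"tx": 0,"ty": 0,"tz": 0.4,"ax": 0,"ay": 0,"az": 0,"grip": 1},{"tx": 0,"ty": 0,"tz": 0,"ax": 0,"ay": 0,"az": 0,"grip": 1}])

```text
t: 28.15
position: [531.2, -150.9, 176.2]
tool_rot: [180.0, -0.0, -18.7]
ft_force: [1.5, -0.1, 6.3]
grip_width: 0.1
```

Request:
move_arm(deltas=[{"tx": 0,"ty": 0,"tz": 0.4,"ax": 0,"ay": 0,"az": 0,"grip": 1},{"tx": 0,"ty": 0,"tz": 0.4,"ax": 0,"ay": 0,"az": 0,"grip": 1},{"tx": 0,"ty": 0,"tz": 0,"ax": 0,"ay": 0,"az": 0,"grip": 1}])

```text
t: 28.52
position: [531.3, -151.0, 175.7]
tool_rot: [180.0, -0.0, -18.7]
ft_force: [-0.0, -0.1, 8.1]
grip_width: 0.0
```

Request:
move_arm(deltas=[{"tx": 0,"ty": 0,"tz": 0.3,"ax": 0,"ay": 0,"az": 0,"grip": 1},{"tx": 0,"ty": 0,"tz": 0,"ax": 0,"ay": 0,"az": 0,"grip": 1},{"tx": 0,"ty": 0,"tz": 0,"ax": 0,"ay": 0,"az": 0,"grip": 1}])

```text
t: 28.9
position: [531.3, -150.9, 175.5]
tool_rot: [180.0, -0.1, -18.7]
ft_force: [-0.6, 0.1, 10.2]
grip_width: 0.2
```

End stop felt at about 10 N, so I'm letting go and withdrawing.

Request:
move_arm(deltas=[{"tx": 0,"ty": 0,"tz": -3,"ax": 0,"ay": 0,"az": 0,"grip": 1},{"tx": 0,"ty": 0,"tz": -6,"ax": 0,"ay": 0,"az": 0,"grip": 1},{"tx": 0,"ty": 0,"tz": -20,"ax": 0,"ay": 0,"az": 0,"grip": 1},{"tx": 0,"ty": 0,"tz": -50,"ax": 0,"ay": 0,"az": 0,"grip": 1},{"tx": 0,"ty": 0,"tz": -50,"ax": 0,"ay": 0,"az": 0,"grip": 1},{"tx": 0,"ty": 0,"tz": 0,"ax": 0,"ay": 0,"az": 0,"grip": 1},{"tx": 0,"ty": 0,"tz": 0,"ax": 0,"ay": 0,"az": 0,"grip": 1}])

```text
t: 29.78
position: [530.8, -150.7, 303.4]
tool_rot: [-180.0, 0.1, -18.7]
ft_force: [-0.6, 0.6, -0.8]
grip_width: -0.3
```

Run:
```python
from h import *
c=cap('wrist','w8'); s=telemetry.get_state(); print(s['t'],s['position'],s['tool_rot'],s['ft_force'],s['grip_width'])
a=c['pixels'][:,:,::-1]
cv2.imwrite('pics/cw8.png',cv2.convertScaleAbs(cv2.resize(a[160:310,240:390],None,fx=4,fy=4,interpolation=cv2.INTER_CUBIC),alpha=1.6))
cap('top','top8'); print(proj(c,[[531,-150.5,z] for z in (105,115,120,140)]))
```

```text
29.825 [ 530.72812248 -150.72972304  302.8507764 ] [-1.79996340e+02  1.21452627e-01 -1.86948984e+01] [ 0.14404327  0.4227851  -0.65030032] -0.09629163479890503
[[324.80571604 225.96601086]
 [324.81962526 230.21094274]
 [324.82695435 232.44769739]
 [324.85910525 242.25977615]]
```

View pics/cw8.png

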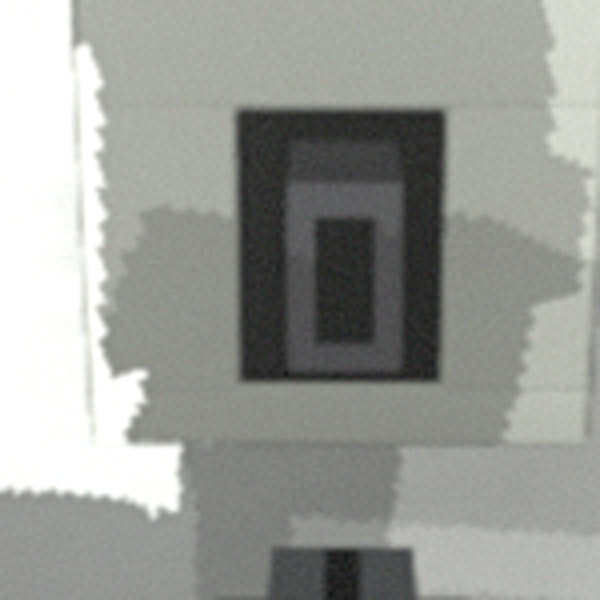

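View pics/top8.png

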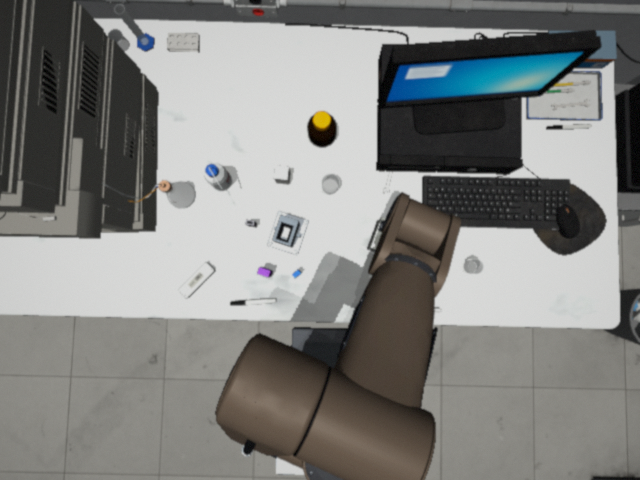

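Run:
```python
from h import *
c=load('w8')
f=lambda u,v:(240+(u+.5)/4-.5,160+(v+.5)/4-.5)
rect(c,[f(287,183),f(404,182),f(402,374),f(287,374)],111)
rect(c,[f(237,109),f(446,109),f(440,381),f(239,381)],95)
c=cap('wrist','w9'); print(np.abs(c['pixels'].astype(int)-load('w8')['pixels'])[180:260,290:350].mean())
print(workorder.sign_off())
```

```text
ctr [ 530.  -150.9  111. ] len 33.5 19.4 yawx -18.96 yawy-90 -18.49
ctr [ 531.2 -150.5   95. ] len 49.9 36.2 yawx -19.13 yawy-90 -18.74
2.2708333333333335
the job is handed in; nothing more can be done
None
```

The cartridge is in the reader with its catch holding it, the gripper has let go, and the job was handed in at about 30 s of the 61 s allowed.

- **Release from the stand:** I pressed the cartridge with the fingers shut until the end stop, reading about 10 N. It popped up, and the wrist camera placed it within about 0.5 mm of the slot's axis.
- **Transfer:** I pinched it, drew it out and lowered it into the reader's slot. No force reading on the way in passed about 2 N. I then let go and pressed it with the fingers shut to the reader's end stop, again reading about 10 N.
- **Last checks:** The cartridge's top is about 16–17 mm above the reader's face, so the plate is held roughly 28 mm down. It sits within about 1.3 mm of the slot's axis and its position did not change between the last two pictures. The tool is well clear, and the bystanders visible in the top picture look unmoved.
- **Not checked directly:** The top picture shows the stand's slot empty, but I did not measure its plate after drawing the cartridge out. The reader's plate depth comes from the picture, so it is good to only about 2 mm.

No check failed. The first two move calls were refused because I had left keys out of the rows, and nothing moved.

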